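# Draw the filter tray with the pull hook

### The job

Pull the filter tray out of the blue dust filter box with the pull hook: put the hook's bent tip through the round finger hole, catch it behind the tray's yellow front and draw the tray out all the way until you feel it come up against its stop, pulling there with about 15 N for half a second. Then unhook it, leave the tray standing out, and lay the hook flat on the bench, clear of the tray. Do not wrench the tray, do not touch it with the hand, and leave the jar, the tape measure and the sanding block alone.

Things in the scene. Friction and masses are not known exactly. Their poses are not given: they have to be found in the camera images.
- filter_box: Blue metal dust filter box fixed on the bench, may be turned; 200 mm wide (y), 160 deep (x), 100 high, black outlet (32 mm high) and red switch on top. Origin: centre of its underside, on the bench; x points from its open front (front edge at x = -80 mm) to its back, z up. Behind the tray's front panel the tray is hollow for 60 mm, then comes the black filter cassette.
- filter_tray: Tray sliding straight out along the box's -x; yellow front panel 174 wide, 74 high, 6 mm thick. Origin: inner reference point, use finger_hole. Friction about 3 N, stays where left. Starts 0 to 50 mm out. Its stop, a rubber buffer giving 0.5 mm per N, cannot be seen and begins anywhere from 75 to 95 mm out, different each time: it must be felt.
- finger_hole (a point): Centre of the round finger hole, 36 mm diameter, black rim, in the middle of the tray's yellow front, on its outer face, 48 mm above the bench; moves with the tray. x runs into the hole, square to the panel (same axes as the box), z up. In the box's frame its x is -86 mm with the tray fully in, more negative by as much as the tray is out.
- hook_handle (a point): Centre of the pull hook's flat-sided wooden handle: 100 mm long (x), 26 wide (y), 28 high, lying on the bench, point 14 mm above it. x points to the steel shank, z up. Shank: straight round bar 8 mm thick on the handle's axis to x = 130 mm, where it bends square to the left (+y); its round end reaches y = 22 mm. So the end is 26 mm wide (y -4 to 22), 8 high.
- hook_tip (a point): End of the hook's sideways bend (centre of its round end): in the handle's frame at x = 130, y = 18, z = 0 mm.
- pull_hook: The pull hook as a whole, loose, about 120 g, 184 mm long. Origin: on its underside, 14 mm below the handle's centre; same axes. Grip the handle across (along y) with 60 N or more.
- screw_jar: Glass screw jar with red lid, 67 mm across, 85 mm high; a bystander. Origin: centre of its underside.
- tape_measure: Yellow tape measure, 37 x 88 x 64 mm; a bystander. Origin: centre of its underside.
- sanding_block: Brown cork sanding block, 63 x 110 x 35 mm; a bystander. Origin: centre of its underside.

How it is judged (in metres and radians):
On the way, in this order (a step that is already met when the one before it is completed fails the run):
1. the hook's tip is through the finger hole, behind the front panel (x of hook_tip in the frame of finger_hole between 0.008 and 0.07 m and y of hook_tip in the frame of finger_hole between -0.045 and 0.045 m and z of hook_tip in the frame of finger_hole between -0.03 and 0.03 m), for 0.1 s.
2. the hook holds the tray against its stop: pulled at least 68 mm out, standing still, with more than 8 N for 0.2 s (x of finger_hole in the frame of filter_box below -0.154 m and x of hook_tip in the frame of finger_hole above 0.006 m and linear speed of filter_tray below 0.01 m/s and contact force between pull_hook and filter_tray above 8 N), for 0.2 s.
At the end, for the whole second after the job is handed in: The tray stands at least 60 mm out of the box (it has been pulled against its stop), the hook lies flat and at rest on the bench, not touching the tray, its tip more than 40 mm from the finger hole (x of finger_hole in the frame of filter_box below -0.146 m and height (world z) of hook_handle between 0.008 and 0.019 m and height (world z) of hook_tip below 0.03 m and contact force between pull_hook and filter_tray below 0.1 N and distance between hook_tip and finger_hole above 0.04 m and linear speed of each of pull_hook, filter_tray below 0.02 m/s).
It fails at once if the tray is wrenched or shoved by the hook with more than 40 N (contact force between pull_hook and filter_tray above 40 N).
It fails at once if the fingers or the arm touch the tray (contact force between any of the fingers, the arm and filter_tray above 1 N).
It fails at once if the hook is dropped: faster than 0.8 m/s within 50 mm of the bench (linear speed of pull_hook above 0.8 m/s and height (world z) of hook_handle below 0.05 m).
It fails at once if the screw jar, the tape measure or the sanding block is moved more than 30 mm (distance of any of screw_jar, tape_measure, sanding_block from where it was at the start of the episode above 0.03 m).
It also fails if it takes over 51 s, if anything falls off the work surface, if the arm or the gripper's body presses on something with over 40 N, if the wrist force passes 120 N, or if a joint passes its speed limit or range.

### The arm

A 7-joint arm with a two-finger parallel gripper is mounted at the origin on a cart in front of the work surface, level with it; the furniture and walls round the work are solid. World frame = base frame: x ahead of the robot, y to its left, z up, the work surface at z = 0. Lengths are in mm, angles in rad, forces in N, time in s.
With the tool pointing down it reaches from about 425 to 925 mm from the base axis. Payload 6.8 kg.
Tool frame: the origin (TCP) lies at the very end of the fingers, on their centre line; the grasp point (between the pads) lies 19 mm behind it (r.grip_depth is the distance from the TCP to the grasp point, in mm); z points along the fingers, y is the line along which they close (so a half turn about z gives the same grasp; the last joint's range is limited). The gripper opens to 85 mm and grips with 20 to 120 N. Pads are 22 mm wide; open, the fingers measure 114 mm over their backs; the gripper's body (76 mm by 85 mm) begins 54 mm behind the grasp point. The pads swing forward as they close: fully open they stand 13 mm farther back than shut.
Start: joints at [-1.407, 0.477, 0.022, 1.555, -0.011, 1.109, -0.083], TCP at [181.21, 650.239, 231.308] pointing down, gripper open.
Joint ranges: [-2.96, 2.96], [-0.34, 2.1], [-1.41, 1.46], [0.24, 2.44], [-1.37, 4.51], [0.17, 1.92], [-2.96, 2.96]. Speed limits (rad/s): [2.39, 2.39, 3.14, 3.14, 3.14, 3.14, 3.14].

### API

Orientations are given as a unit quaternion [w, x, y, z].
In Python, from station import r gives the robot as it stands. The module is installed in compiled form; this text tells all that it offers.
- The arm moves only by the tool servo_tool, never from a script. Its argument "commands" is a list that holds one entry, the list of rows, each a list of 7 numbers: the gripper's target within -1 to 1 (shut at 1, half-way at 0, fully open at -1), then the shift along the tool's x, y, z in units of 0.12 m (1.0 is 0.12 m), then the turn, a rotation vector about the tool's x, y, z in units of 90 degrees (1.0 is 90 degrees). In form: [[[jaw, x, y, z, ax, ay, az], ...]]. A call has 1 to 20 rows; each row is the pose to reach, as a shift and turn from the pose commanded when the call began, along the tool's axes at that moment; what a row does not reach only later rows make up. A row lasts 1/12 s, in which the tool goes at most 41.7 mm and 7.16 degrees, less where a joint would pass 70% of its speed; a pose out of reach is approached as far as the arm can. A call with a number of a shift or a turn outside -1 to 1 is refused whole. A call with a gripper value outside its range is refused whole. The fingers move at their own pace and stop on an object; "grip_force" is the grip in N (left out, the last holds). Time passes only in rows, so rows that repeat a pose let the fingers close. It gives the time, the measured TCP pose, the force, the opening and the grip force at its end, in the units of the state.
- r.sense(): the state, without advancing time (a new reading comes with each control period).
- r.get_image(name): name is "scene" or "side" or "wrist"; returns a dict with "img" (420x560x3 uint8, blue, green, red), "mtx" (3x3 intrinsics, pixels), "D" ([k1, k2, p1, p2, k3] as OpenCV has them; the pictures are not rectified), "extrinsics" (4x4, takes a point from world to camera coordinates); the wrist camera has in their place "T_tool_cam" (4x4, takes a point from camera to tool coordinates, whose origin is the TCP and whose axes are the flange's). Camera axes: x right, y up, looking along -z (the intrinsics and any distortion apply to the point x, -y, -z); pixel columns grow to the right and rows downward; lengths in mm; the calibration is good to about 2 mm. A picture is of the moment at which its call begins: read the wrist's pose just before it. There is no depth.
- r.job_done(): hands the job in; it is judged then, once.
Trained networks look in a picture, given as the dict that the camera call returned (one of the last four; its "shot" number tells which), for a name from the list of things; names that differ only in an ending like _2 or _b are one class to them, and where a whole thing is asked for, a point or a joint stands for the part that bears it (a point fixed in the world has none). Each returns a list of dicts, best first, with "conf" (0 to 1); they miss things now and then, are a little off and sometimes report something else, mostly with a low value. They report only what shows in the picture. A call takes as long as a camera call.
- r.regions_of(label, picture): "pixels" (420x560 bool, what is visible of it) and "pixel" ([column, row] in pixels, amid what is visible of it).
The state is a dict: "clock": time; "qpos": joint angles; "joint_vel": joint speeds; "joint_torque": joint torques, N m; "tcp_pos": TCP position; "orientation": TCP orientation; "ft_force": force on the tool from outside, world axes, zero at the start; "ft_torque": the same for the moment, N m; "finger_gap": opening from 0.0 (shut) to 1.0 (fully open); "gripper_force": force on a finger pad.
Only numpy, scipy, OpenCV 4.12 (cv2) and the standard library are available. Lean on these libraries where they do the work, as an engineer would, in place of code of your own. Each camera call takes 0.05 s, during which the arm holds its last target. There are 200 camera calls.

## Working session

There is one attempt and no reset: what is moved stays moved. The work goes in short steps, Python scripts to look and compute and a tool call to move; the robot and the scene stay as the last step left them, time stands still between calls to the robot, and variables do not carry over. Pictures are saved under pics/ and viewed, at most 10 in all, crops included, and the job is handed in when it is done.

Besides the shell and the picture viewer there is one more tool, called as a command line: name --argument value ..., lists and objects as JSON in quotes. servo_tool: Moves the arm, as the interface text tells. Shifts and turns lie within -1 to 1; 1 stands for 0.12 m of shift or 90 degrees of turn. Its arguments: {"type":"object","properties":{"commands":{"type":"array","items":{"type":"array","items":{"type":"array","items":{"type":"number","minimum":-1,"maximum":1}}}},"grip_force":{"type":"number"}},"required":["commands"]}

```bash
mkdir -p pics
cat > h.py <<'E'
import numpy as np, cv2
from scipy.spatial.transform import Rotation as R
from station import r
def rot(q): return R.from_quat([q[1],q[2],q[3],q[0]]).as_matrix()
def cam(p,s=None):
    """world->cam 4x4"""
    if 'extrinsics' in p: return np.array(p['extrinsics'])
    T=np.eye(4);T[:3,:3]=rot(s['orientation']);T[:3,3]=s['tcp_pos']
    return np.linalg.inv(T@np.array(p['T_tool_cam']))
def ray(p,E,px):
    u=cv2.undistortPoints(np.array([[px]],float),np.array(p['mtx']),np.array(p['D']))[0,0]
    d=E[:3,:3].T@np.array([u[0],-u[1],-1]);o=-E[:3,:3].T@E[:3,3];return o,d
def onz(p,E,px,z):
    o,d=ray(p,E,px);return o+d*(z-o[2])/d[2]
def proj(p,E,X):
    c=(E[:3,:3]@np.atleast_2d(X).T).T+E[:3,3];c=c*[1,-1,-1]
    return cv2.projectPoints(c,np.zeros(3),np.zeros(3),np.array(p['mtx']),np.array(p['D']))[0][:,0]
E
cat > a.py <<'E'
from h import *
s=r.sense();print(s)
ims=[]
for n in ['scene','side']:
    p=r.get_image(n);E=cam(p);ims.append(p['img']);print(n,'cam at',-E[:3,:3].T@E[:3,3])
    for l in ['filter_box','filter_tray','finger_hole','pull_hook','hook_tip','screw_jar','tape_measure','sanding_block']:
        for d in r.regions_of(l,p)[:2]:
            print(l,round(d['conf'],2),np.round(d['pixel']),d['pixels'].sum(),'z0:',onz(p,E,d['pixel'],14).round())
    cv2.imwrite(f'pics/{n}.png',p['img'])
E
python3 a.py
```

```text
{'clock': 0.0, 'qpos': array([-1.40708064,  0.4777892 ,  0.02234897,  1.55646149, -0.01149849,
        1.10925981, -0.0830797 ]), 'joint_vel': array([ 0.00028849,  0.00014774,  0.00187998,  0.00030301, -0.00035973,
        0.00073417,  0.00120564]), 'joint_torque': array([-1.15136675e-05, -5.96422112e+01,  1.60758309e+00, -2.81201541e+01,
        1.23773224e-02,  9.23573185e-03,  1.35836976e-05]), 'tcp_pos': array([181.08754869, 649.64901211, 230.32895064]), 'orientation': array([-5.24252940e-05,  1.35472814e-01,  9.90780660e-01, -8.93221944e-04]), 'ft_force': array([-0.21831037,  0.12687886,  0.25719158]), 'ft_torque': array([-0.02028081,  0.03734954,  0.01118581]), 'gripper_force': 0.0, 'finger_gap': 0.9999703189439401}
scene cam at [   58.63950765 -1032.08182853   941.0023501 ]
filter_box 0.95 [314. 190.] 5425 z0: [763.  -5.  14.]
filter_tray 0.6 [296. 203.] 1781 z0: [682. -31.  14.]
finger_hole 0.76 [297. 206.] 1790 z0: [677. -45.  14.]
finger_hole 0.3 [318. 192.] 5283 z0: [764. -21.  14.]
pull_hook 0.94 [275. 288.] 702 z0: [ 471. -291.   14.]
hook_tip 0.88 [274. 288.] 763 z0: [ 
[... 251 characters left out ...]
k 0.84 [158. 180.] 594 z0: [373. 269.  14.]
side cam at [556.85458563 964.9173217  801.33511176]
filter_box 0.68 [237. 204.] 3192 z0: [734. -74.  14.]
filter_tray 0.64 [262. 201.] 522 z0: [652. -97.  14.]
finger_hole 0.7 [264. 202.] 572 z0: [645. -93.  14.]
finger_hole 0.39 [236. 202.] 3128 z0: [740. -87.  14.]
pull_hook 0.67 [317. 172.] 222 z0: [ 451. -295.   14.]
pull_hook 0.51 [267. 154.] 346 z0: [ 654. -430.   14.]
hook_tip 0.76 [317. 171.] 221 z0: [ 451. -298.   14.]
screw_jar 0.91 [267. 154.] 373 z0: [ 654. -426.   14.]
tape_measure 0.88 [301. 283.] 485 z0: [520. 274.  14.]
tape_measure 0.45 [267. 153.] 345 z0: [ 652. -438.   14.]
sanding_block 0.61 [358. 288.] 836 z0: [367. 288.  14.]
```

View pics/scene.png

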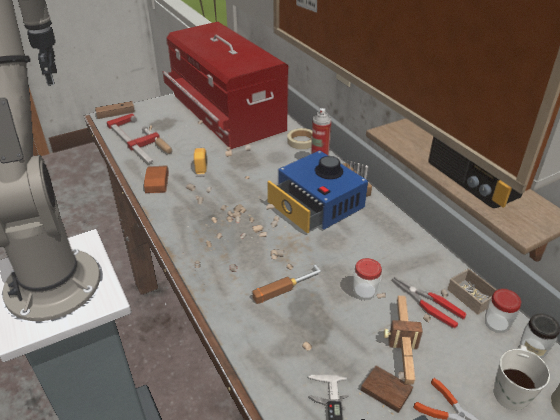

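```bash
cat > b.py <<'E'
from h import *
a=cv2.imread('pics/scene.png')[130:330,230:410];b=cv2.imread('pics/side.png')[130:300,190:400]
a=cv2.resize(a,None,fx=3,fy=3,interpolation=2);cv2.imwrite('pics/c1.png',a)
b=cv2.resize(b,None,fx=3.5,fy=3.5,interpolation=2);cv2.imwrite('pics/c2.png',b)
E
python3 b.py
```

```text
(no output)
```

View pics/c1.png

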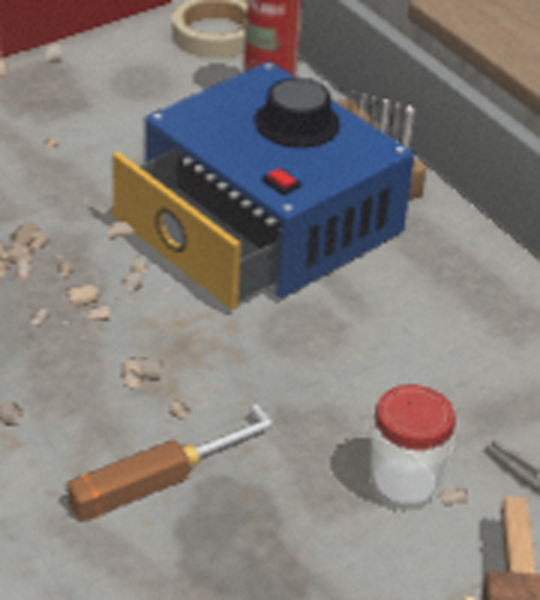

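The scene shows the box at about (320,190), its tray partly out with the hole at (287,206), and the hook lying clear. Its butt is at (254,296) and its bend at (318,270).

```bash
cat > b.py <<'E'
from h import *
p=r.get_image('scene');E=cam(p)
f=lambda x,y,z:onz(p,E,(x/3+230,y/3+130),z)
C=[f(147,117,100),f(290,212,100),f(410,150,100),f(268,65,100)];print(np.round(C))
for i in range(4):print(np.linalg.norm(C[i]-C[(i+1)%4]).round(),end=' ')
fr=C[0]-C[1];yaw=np.arctan2(-fr[0],fr[1]);print('yaw',np.degrees(yaw), 'by x', np.degrees(np.arctan2(*((C[2]-C[1]+C[3]-C[0])[1::-1]))))
print('centre',np.mean(C,0)); h=f(171,230,48);print('hole',h)
print('hole in box',R.from_euler('z',-yaw).apply(h-np.mean(C,0)))
c=f(269,423,14);t=f(258,409,14);b=f(72,490,14);n=f(190,455,14)
print('corner',c,'tip',t,'butt',b,'neck',n,'yaw',np.degrees(np.arctan2(*((c-b)[1::-1]))),np.linalg.norm(c-b))
hc=c-(c-b)/np.linalg.norm(c-b)*130;print('handle',hc)
E
python3 b.py
```

```text
[[ 663.   31.  100.]
 [ 700. -157.  100.]
 [ 847. -133.  100.]
 [ 812.   51.  100.]]
191.0 149.0 188.0 150.0 yaw 11.047545334950984 by x 8.316235215966797
centre [755.21345459 -51.98068489 100.        ]
hole [629.95999527 -71.68819663  48.        ]
hole in box [-126.70874832    4.65920488  -52.        ]
corner [ 594.29146132 -293.508646     14.        ] tip [ 595.13050504 -275.50469455   14.        ] butt [ 419.63617187 -279.61721211   14.        ] neck [ 519.57358866 -292.5573661    14.        ] yaw -4.547520665999514 175.20685508942293
handle [ 464.70071205 -283.20147849   14.        ]
```

View pics/c2.png

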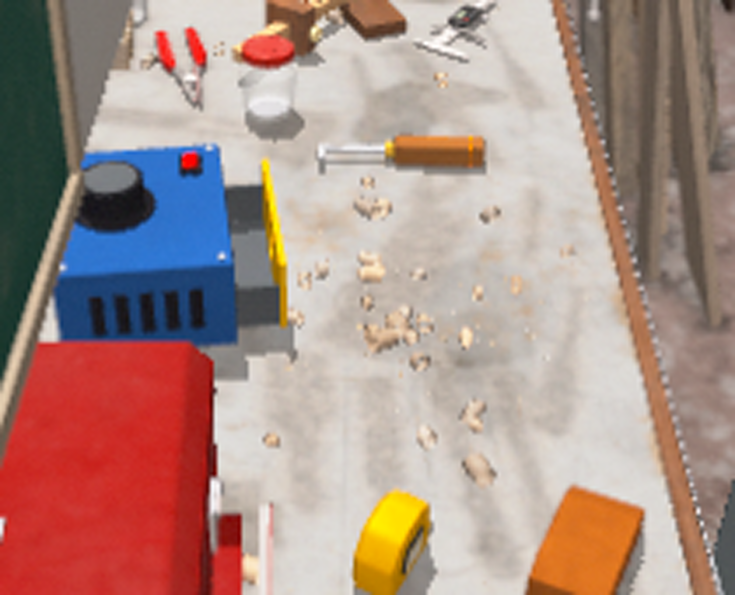

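The side view shows the hook lying along world x with its tip toward the far side, and the tray about 40 mm out. That agrees with the measured estimates. Next I plan the approach moves.

```bash
cat > plan.py <<'E'
from h import *
import sys
# plan.py x,y,z,yaw ... : unit rows for a chain of waypoints (tool down, tool x at yaw deg)
s=r.sense();P=np.array(s['tcp_pos']);M=R.from_matrix(rot(s['orientation']))
print('t',round(s['clock'],2),'q',np.round(s['qpos'],2),'P',P.round(1),'yaw',np.degrees(np.arctan2(*M.as_matrix()[[1,0],0])).round(1))
for a in sys.argv[1:]:
    x,y,z,w=map(float,a.split(','))
    T=R.from_euler('z',w,degrees=True)*R.from_euler('x',180,degrees=True)
    d=M.inv().apply(np.array([x,y,z])-P)/120;v=(M.inv()*T).as_rotvec()/(np.pi/2)
    print(a,np.round(d,3),np.round(v,3),'rows',max(np.linalg.norm(d)*120/41.7,np.linalg.norm(v)*90/7.16).round(1))
    P=np.array([x,y,z]);M=T
E
python3 plan.py 240,560,240,144 300,470,240,124 370,380,240,104 440,270,240,84 490,160,240,64 520,40,240,44 520,-80,240,24 500,-190,240,5 455,-287,240,-2
```

```text
t 0.95 q [-1.41  0.48  0.02  1.56 -0.01  1.11 -0.08] P [181.2 650.3 231.3] yaw 164.4
240,560,240,144 [-0.674 -0.593 -0.073] [ 0.    -0.     0.227] rows 2.9
300,470,240,124 [-0.845 -0.313 -0.   ] [ 0.    -0.     0.222] rows 2.8
370,380,240,104 [-0.948  0.064  0.   ] [ 0.    -0.     0.222] rows 2.8
440,270,240,84 [-1.031  0.344  0.   ] [ 0.    -0.     0.222] rows 3.1
490,160,240,64 [-0.868  0.51   0.   ] [ 0.    -0.     0.222] rows 2.9
520,40,240,44 [-0.789  0.663  0.   ] [-0.    -0.     0.222] rows 3.0
520,-80,240,24 [-0.695  0.719  0.   ] [-0.    -0.     0.222] rows 2.9
500,-190,240,5 [-0.525  0.77   0.   ] [ 0.    -0.     0.211] rows 2.7
455,-287,240,-2 [-0.444  0.773  0.   ] [ 0.    -0.     0.078] rows 2.6
```

servo_tool --commands '[[[-1,-0.67,-0.59,-0.07,0,0,0.227],[-1,-0.67,-0.59,-0.07,0,0,0.227],[-1,-0.67,-0.59,-0.07,0,0,0.227],[-1,-0.67,-0.59,-0.07,0,0,0.227]]]'

```text
clock: 1.28
tcp_pos: [245.2, 555.5, 240.6]
orientation: [0.002, 0.315, 0.949, -0.0]
ft_force: [1.2, 0.3, -0.2]
finger_gap: 0.998
gripper_force: 0.0
```

servo_tool --commands '[[[-1,-0.84,-0.31,0,0,0,0.222],[-1,-0.84,-0.31,0,0,0,0.222],[-1,-0.84,-0.31,0,0,0,0.222],[-1,-0.84,-0.31,0,0,0,0.222]]]'

```text
clock: 1.62
tcp_pos: [303.7, 466.1, 240.0]
orientation: [0.001, 0.475, 0.88, -0.0]
ft_force: [-0.3, -0.4, 0.9]
finger_gap: 1.001
gripper_force: 0.0
```

servo_tool --commands '[[[-1,-0.95,0.06,0,0,0,0.222],[-1,-0.95,0.06,0,0,0,0.222],[-1,-0.95,0.06,0,0,0,0.222],[-1,-0.95,0.06,0,0,0,0.222]]]'

```text
clock: 1.95
tcp_pos: [373.6, 375.2, 240.2]
orientation: [0.001, 0.62, 0.784, 0.0]
ft_force: [0.3, 0.1, -0.3]
finger_gap: 0.998
gripper_force: 0.0
```

servo_tool --commands '[[[-1,-1.0,0.34,0,0,0,0.222],[-1,-1.0,0.34,0,0,0,0.222],[-1,-1.0,0.34,0,0,0,0.222],[-1,-1.0,0.34,0,0,0,0.222]]]'

```text
clock: 2.28
tcp_pos: [442.0, 267.4, 240.3]
orientation: [0.002, 0.747, 0.665, 0.0]
ft_force: [0.7, -1.2, -0.3]
finger_gap: 0.998
gripper_force: 0.0
```

```bash
python3 plan.py 490,160,240,64 520,40,240,44 520,-80,240,24 500,-190,240,5 455,-287,240,-2
```

```text
t 2.28 q [-1.06  0.21  0.46  1.95 -0.11  1.01 -0.67] P [442.  267.4 240.3] yaw 83.3
490,160,240,64 [-0.843  0.502  0.006] [0.002 0.001 0.215] rows 2.8
520,40,240,44 [-0.789  0.663  0.   ] [-0.    -0.     0.222] rows 3.0
520,-80,240,24 [-0.695  0.719  0.   ] [-0.    -0.     0.222] rows 2.9
500,-190,240,5 [-0.525  0.77   0.   ] [ 0.    -0.     0.211] rows 2.7
455,-287,240,-2 [-0.444  0.773  0.   ] [ 0.    -0.     0.078] rows 2.6
```

servo_tool --commands '[[[-1,-0.84,0.5,0,0,0,0.215],[-1,-0.84,0.5,0,0,0,0.215],[-1,-0.84,0.5,0,0,0,0.215],[-1,-0.84,0.5,0,0,0,0.215]]]'

```text
clock: 2.62
tcp_pos: [489.7, 161.4, 240.4]
orientation: [0.001, 0.848, 0.53, 0.0]
ft_force: [-0.4, -0.4, 0.5]
finger_gap: 1.004
gripper_force: 0.0
```

servo_tool --commands '[[[-1,-0.79,0.66,0,0,0,0.222],[-1,-0.79,0.66,0,0,0,0.222],[-1,-0.79,0.66,0,0,0,0.222],[-1,-0.79,0.66,0,0,0,0.222]]]'

```text
clock: 2.95
tcp_pos: [519.7, 40.7, 240.5]
orientation: [0.002, 0.927, 0.375, 0.001]
ft_force: [-0.3, -1.2, 0.4]
finger_gap: 1.0
gripper_force: 0.0
```

servo_tool --commands '[[[-1,-0.7,0.72,0,0,0,0.222],[-1,-0.7,0.72,0,0,0,0.222],[-1,-0.7,0.72,0,0,0,0.222],[-1,-0.7,0.72,0,0,0,0.222]]]'

```text
clock: 3.28
tcp_pos: [519.0, -79.4, 240.5]
orientation: [0.002, 0.978, 0.209, 0.0]
ft_force: [0.4, -0.1, 0.4]
finger_gap: 1.002
gripper_force: 0.0
```

```bash
python3 plan.py 500,-190,240,5 455,-287,240,-2
```

```text
t 3.28 q [-0.64  0.27  0.81  1.94 -0.23  1.02 -0.87] P [519.  -79.4 240.5] yaw 24.1
500,-190,240,5 [-0.521  0.777  0.007] [ 0.002 -0.001  0.212] rows 2.7
455,-287,240,-2 [-0.444  0.773  0.   ] [ 0.    -0.     0.078] rows 2.6
```

servo_tool --commands '[[[-1,-0.52,0.78,0,0,0,0.212],[-1,-0.52,0.78,0,0,0,0.212],[-1,-0.52,0.78,0,0,0,0.212],[-1,-0.52,0.78,0,0,0,0.212]]]'

```text
clock: 3.62
tcp_pos: [500.6, -189.0, 240.4]
orientation: [0.002, 0.999, 0.045, 0.0]
ft_force: [-0.1, 0.2, 0.6]
finger_gap: 0.999
gripper_force: 0.0
```

servo_tool --commands '[[[-1,-0.44,0.77,0,0,0,0.078],[-1,-0.44,0.77,0,0,0,0.078],[-1,-0.44,0.77,0,0,0,0.078],[-1,-0.44,0.77,0,0,0,0.078],[-1,-0.44,0.77,0,0,0,0.078]]]'

```text
clock: 4.03
tcp_pos: [458.6, -280.8, 239.8]
orientation: [-0.0, 1.0, -0.012, 0.0]
ft_force: [0.2, 1.5, 0.2]
finger_gap: 0.999
gripper_force: 0.0
```

```bash
cat > w.py <<'E'
from h import *
import sys
s=r.sense();p=r.get_image('wrist');E=cam(p,s)
print(s['clock'],np.round(s['qpos'],2),s['tcp_pos'].round(1))
cv2.imwrite(f'pics/{sys.argv[1]}.png',p['img'])
np.savez(f'{sys.argv[1]}.npz',E=E,mtx=p['mtx'],D=p['D'])
for l in sys.argv[2:]:
    for d in r.regions_of(l,p)[:1]:
        m=d['pixels'].astype(np.uint8);ys,xs=np.nonzero(m)
        W=np.array([onz(p,E,(x,y),14)[:2] for x,y in list(zip(xs,ys))[::7]])
        c,sz,an=cv2.minAreaRect(W.astype(np.float32))
        print(l,round(d['conf'],2),np.round(d['pixel']),'rect@z14',np.round(c,1),np.round(sz,1),round(an,2))
E
python3 w.py w1 pull_hook hook_handle
```

```text
4.0333 [-0.31  0.34  0.94  1.92 -0.32  1.04 -0.83] [ 458.6 -280.8  239.8]
pull_hook 0.84 [292. 155.] rect@z14 [ 501.1 -289.1] [188.3  28.3] 2.09
hook_handle 0.71 [287. 161.] rect@z14 [ 501.9 -288.8] [187.7  29.8] 2.78
```

View pics/w1.png

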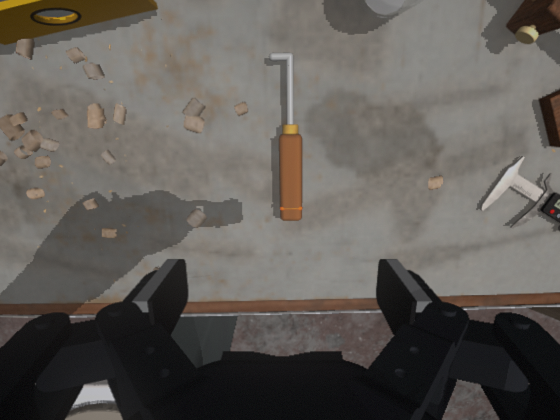

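The wrist view shows the hook upright in the picture: butt (291,220), neck (291,128), bend corner (290,57), tip (272,57). The tray's hole is at (55,16).

```bash
cat > c.py <<'E'
from h import *
p=np.load('w1.npz');E=p['E']
c,t,n=[onz(p,E,q,14) for q in [(290.5,57),(271,57),(291,128)]]
a,b=[onz(p,E,q,28) for q in [(280,170),(302,170)]]
print('corner',c,'tip',t,'neck',n,'mid handle',(a+b)/2,'w',np.linalg.norm(a-b))
m=(a+b)/2;d=c-m;d[2]=0;d/=np.linalg.norm(d);print('yaw',np.degrees(np.arctan2(d[1],d[0])),'handle',c-130*d)
# hole ellipse outer rim centre
print('hole',onz(p,E,(55,16),48))
E
python3 c.py; python3 plan.py 465,-285,120,-3
```

```text
corner [ 590.48336926 -293.48834388   14.        ] tip [ 591.00867819 -272.68957056   14.        ] neck [ 516.63243213 -292.70957833   14.        ] mid handle [ 471.30634723 -291.53706621   28.        ] w 24.615303005143534
yaw -0.9380162783373219 handle [ 460.50079051 -291.36014753   14.        ]
hole [628.65279532 -68.47200872  48.        ]
t 4.18 q [-0.32  0.34  0.94  1.92 -0.32  1.04 -0.83] P [ 459.7 -278.7  239.4] yaw -1.1
465,-285,120,-3 [0.045 0.053 0.995] [-0.     0.     0.021] rows 2.9
```

```bash
python3 plan.py 461,-291,122,-1 461,-291,3,-1
```

```text
t 4.18 q [-0.32  0.34  0.94  1.92 -0.32  1.04 -0.83] P [ 459.7 -278.7  239.4] yaw -1.1
461,-291,122,-1 [0.013 0.103 0.979] [-0.     0.    -0.001] rows 2.8
461,-291,3,-1 [ 0.    -0.     0.992] [0. 0. 0.] rows 2.9
```

servo_tool --commands '[[[-1,0.013,0.103,0.979,0,0,0],[-1,0.013,0.103,0.979,0,0,0],[-1,0.013,0.103,0.979,0,0,0],[-1,0.013,0.103,0.979,0,0,0],[-1,0.013,0.103,0.979,0,0,0]]]'

```text
clock: 4.6
tcp_pos: [459.3, -291.6, 121.4]
orientation: [-0.001, 1.0, -0.011, -0.002]
ft_force: [0.5, -0.1, 0.2]
finger_gap: 0.999
gripper_force: 0.0
```

servo_tool --commands '[[[-1,0,0,0.3,0,0,0],[-1,0,0,0.6,0,0,0],[-1,0,0,0.8,0,0,0],[-1,0,0,0.9,0,0,0],[-1,0,0,0.98,0,0,0],[-1,0,0,0.98,0,0,0],[-1,0,0,0.98,0,0,0]]]'

```text
clock: 5.18
tcp_pos: [460.9, -293.6, 6.1]
orientation: [0.0, 1.0, -0.012, 0.001]
ft_force: [-0.3, 0.2, -0.3]
finger_gap: 0.997
gripper_force: 0.0
```

servo_tool --commands '[[[1,0,0,0,0,0,0],[1,0,0,0,0,0,0],[1,0,0,0,0,0,0],[1,0,0,0,0,0,0],[1,0,0,0,0,0,0],[1,0,0,0,0,0,0],[1,0,0,0,0,0,0],[1,0,0,0,0,0,0],[1,0,0,0,0,0,0],[1,0,0,0,0,0,0]]]' --grip_force 90

```text
clock: 6.02
tcp_pos: [459.9, -293.2, 5.3]
orientation: [-0.0, 1.0, -0.012, 0.0]
ft_force: [-1.5, 0.9, 7.3]
finger_gap: 0.284
gripper_force: 89.1
```

servo_tool --commands '[[[1,0,0,-0.05,0,0,0],[1,0,0,-0.2,0,0,0],[1,0,0,-0.4,0,0,0],[1,0,0,-0.6,0,0,0],[1,0,0,-0.75,0,0,0],[1,0,0,-0.75,0,0,0]]]'

```text
clock: 6.52
tcp_pos: [461.1, -294.5, 97.9]
orientation: [0.001, 1.0, -0.012, 0.002]
ft_force: [-0.1, 0.1, -2.3]
finger_gap: 0.284
gripper_force: 88.4
```

```bash
python3 plan.py 463,-190,90,5 463,-108,85,10
```

```text
t 6.52 q [-0.13  0.55  0.77  2.02 -0.55  0.78 -0.63] P [ 461.1 -294.5   97.9] yaw -1.4
463,-190,90,5 [-0.006 -0.871  0.064] [ 0.001 -0.003 -0.071] rows 2.5
463,-108,85,10 [ 0.06  -0.681  0.042] [-0.     0.    -0.056] rows 2.0
```

servo_tool --commands '[[[1,0,-0.3,0.02,0,0,-0.03],[1,0,-0.6,0.05,0,0,-0.06],[1,0,-0.87,0.06,0,0,-0.071],[1,0,-0.87,0.06,0,0,-0.071]]]'

```text
clock: 6.85
tcp_pos: [461.4, -181.1, 85.6]
orientation: [-0.003, 0.999, 0.048, -0.002]
ft_force: [-0.5, -0.1, -1.4]
finger_gap: 0.281
gripper_force: 88.6
```

servo_tool --commands '[[[1,0.02,-0.25,0.02,0,0,-0.02],[1,0.04,-0.5,0.04,0,0,-0.05],[1,0.06,-0.68,0.04,0,0,-0.056],[1,0.06,-0.68,0.04,0,0,-0.056],[1,0.06,-0.68,0.04,0,0,-0.056]]]'

```text
clock: 7.27
tcp_pos: [461.8, -105.6, 82.1]
orientation: [-0.0, 0.996, 0.089, -0.0]
ft_force: [0.7, -0.8, -1.3]
finger_gap: 0.291
gripper_force: 88.8
```

```bash
python3 w.py w2 finger_hole hook_tip
cat >> b2.py <<'E'
from h import *
p=r.get_image('scene');cv2.imwrite('pics/s2.png',p['img'])
E
python3 b2.py
```

```text
7.2667 [-0.49  0.46  0.73  2.19 -0.51  0.66 -0.79] [ 461.8 -105.6   82.1]
hook_tip 0.72 [281. 220.] rect@z14 [ 472.9 -102.9] [248.6  45.3] 10.65
```

View pics/w2.png

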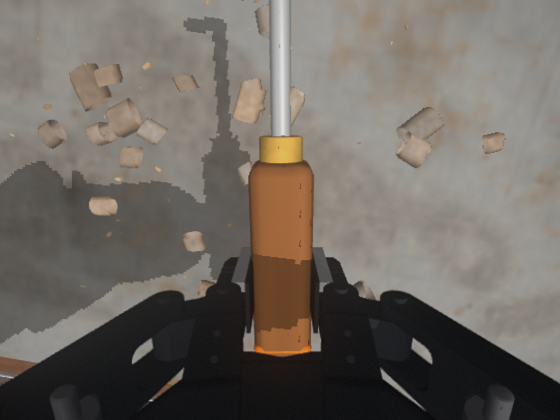

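Only the handle and shank show here: collar at (281,137), and the shank runs straight up at column 281. The hook therefore sits straight in the hand, but the hole is out of view. I go higher and further forward to measure the panel.

```bash
python3 plan.py 462,-125,200,10 540,-130,260,10
```

```text
t 7.47 q [-0.49  0.46  0.74  2.19 -0.51  0.66 -0.8 ] P [ 461.9 -108.1   82.6] yaw 9.9
462,-125,200,10 [-0.023  0.139 -0.978] [ 0.     0.    -0.001] rows 2.8
540,-130,260,10 [ 0.633  0.154 -0.5  ] [0. 0. 0.] rows 2.4
```

servo_tool --commands '[[[1,0,0.04,-0.3,0,0,0],[1,-0.02,0.1,-0.6,0,0,0],[1,-0.023,0.139,-0.97,0,0,0],[1,-0.023,0.139,-0.97,0,0,0]]]'

```text
clock: 7.8
tcp_pos: [465.3, -127.6, 204.8]
orientation: [0.001, 0.996, 0.085, 0.005]
ft_force: [1.4, -0.7, -0.9]
finger_gap: 0.281
gripper_force: 89.0
```

servo_tool --commands '[[[1,0.3,0.07,-0.25,0,0,0],[1,0.63,0.15,-0.5,0,0,0],[1,0.63,0.15,-0.5,0,0,0],[1,0.63,0.15,-0.5,0,0,0],[1,0.63,0.15,-0.5,0,0,0],[1,0.63,0.15,-0.5,0,0,0]]]'

```text
clock: 8.3
tcp_pos: [538.0, -129.0, 257.8]
orientation: [-0.0, 0.996, 0.087, -0.001]
ft_force: [-0.3, 0.8, -1.2]
finger_gap: 0.285
gripper_force: 88.9
```

```bash
python3 w.py w3 finger_hole filter_tray
```

```text
8.3 [-0.6   0.35  0.92  1.86 -0.31  1.09 -0.96] [ 538.  -129.   257.8]
finger_hole 0.63 [230.  60.] rect@z14 [658.8 -55.7] [ 67.8 211. ] 8.72
filter_tray 0.97 [231.  57.] rect@z14 [660.1 -56. ] [ 69.2 210.4] 8.7
```

View pics/w3.png

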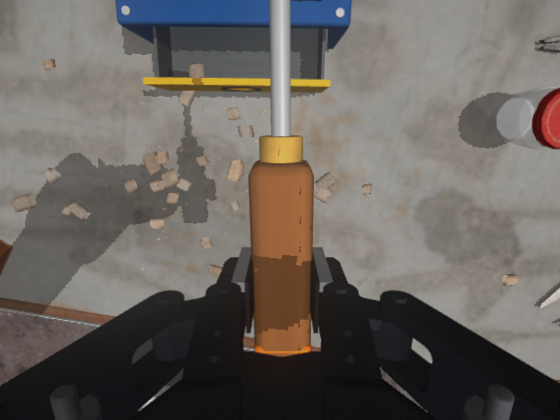

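The wrist view shows the yellow panel's top edge from (143,80) to (330,82), with the box's front edge behind it at row 22. I fit the yellow mask.

```bash
cat > d.py <<'E'
from h import *
p=np.load('w3.npz');E=p['E'];im=cv2.imread('pics/w3.png').astype(int)
sub=im[65:100,120:350];m=(sub[:,:,2]>130)&(sub[:,:,0]<70)&(sub[:,:,1]>90)
ys,xs=np.nonzero(m);xs+=120;ys+=65
print(xs.min(),xs.max())
k=(xs<265)|(xs>297)
up=[];
for x in range(xs.min()+2,xs.max()-1):
    if 265<x<300: continue
    y=ys[xs==x]; up.append((x,y.min(),y.max()))
up=np.array(up);l=np.polyfit(up[:,0],up[:,1]-.5,1);lo=np.polyfit(up[:,0],up[:,2]+.5,1);print(l,lo)
xl,xr=xs.min()-.5,xs.max()+.5
A=onz(p,E,(xl,np.polyval(l,xl)),85);B=onz(p,E,(xr,np.polyval(l,xr)),85)
print('back top corners',A,B,np.linalg.norm(A-B))
d=A-B;yaw=np.arctan2(-d[0],d[1]);print('yaw',np.degrees(yaw))
ex=np.array([np.cos(yaw),np.sin(yaw),0]);c=(A+B)/2-6*ex;c[2]=48;print('hole',c)
C=[onz(p,E,q,100) for q in [(117,22),(350,25)]];print('box front corners',C)
# tool axis and hook
s=r.sense();print('tcp',s['tcp_pos'],'toolx',rot(s['orientation'])[:,0])
g=[onz(p,E,q,s['tcp_pos'][2]+8.7) for q in [(280.5,5),(281,125)]];e=g[0]-g[1];print('shank yaw',np.degrees(np.arctan2(e[1],e[0])),g[1])
lat=np.cross(rot(s['orientation'])[:,0],g[1]-s['tcp_pos']);print('shank lateral (left +)',lat[2])
for i,q in enumerate(proj(p,E,np.array([c,c+[0,0,18]]))):print(q)
E
python3 d.py
```

```text
144 329
[1.31959880e-02 7.46740037e+01] [1.53732422e-02 8.18847941e+01]
back top corners [620.60842449  16.20866664  85.        ] [ 647.51871937 -154.73095587   85.        ] 173.04484538296106
yaw 8.946406263808509
hole [628.13656652 -70.19420777  48.        ]
box front corners [array([660.25502916,  35.4614818 , 100.        ]), array([ 690.99611944, -161.20702979,  100.        ])]
tcp [ 538.31456013 -128.35387497  258.06955455] toolx [ 0.98476277  0.17389334 -0.00184021]
shank yaw 10.06235232240042 [ 602.37700622 -117.54541896  266.76955455]
shank lateral (left +) -0.49626745754872204
[241.26549804  87.98572098]
[239.01627062  86.30768978]
```

```bash
python3 plan.py 461,-105,200,9 461,-105.2,90,9 461,-105.2,39.3,9
```

```text
t 8.45 q [-0.6   0.35  0.92  1.86 -0.31  1.09 -0.96] P [ 538.3 -128.4  258.1] yaw 10.0
461,-105,200,9 [-0.6   -0.303  0.485] [-0.001  0.001  0.011] rows 2.4
461,-105.2,90,9 [-0.     0.002  0.917] [0. 0. 0.] rows 2.6
461,-105.2,39.3,9 [ 0.    -0.     0.423] [0. 0. 0.] rows 1.2
```

servo_tool --commands '[[[1,-0.3,-0.15,0.2,0,0,0.011],[1,-0.6,-0.303,0.4,0,0,0.011],[1,-0.6,-0.303,0.485,0,0,0.011],[1,-0.6,-0.303,0.485,0,0,0.011],[1,-0.6,-0.303,0.485,0,0,0.011]]]'

```text
clock: 8.87
tcp_pos: [461.8, -104.7, 200.5]
orientation: [-0.0, 0.997, 0.079, -0.0]
ft_force: [0.5, -0.7, -0.4]
finger_gap: 0.283
gripper_force: 88.9
```

servo_tool --commands '[[[1,0,0,0.3,0,0,0],[1,0,0,0.6,0,0,0],[1,0,0,0.92,0,0,0],[1,0,0,0.92,0,0,0],[1,0,0,0.92,0,0,0],[1,0,0,0.92,0,0,0]]]'

```text
clock: 9.37
tcp_pos: [464.6, -106.0, 92.3]
orientation: [0.001, 0.997, 0.079, 0.001]
ft_force: [-0.2, -0.0, -1.3]
finger_gap: 0.286
gripper_force: 89.0
```

```bash
python3 plan.py 461,-105.2,39.3,9
```

```text
t 9.37 q [-0.52  0.45  0.77  2.18 -0.5   0.69 -0.82] P [ 464.6 -106.    92.3] yaw 9.0
461,-105.2,39.3,9 [-0.03  -0.012  0.442] [ 0.001 -0.002  0.   ] rows 1.3
```

servo_tool --commands '[[[1,-0.01,0,0.2,0,0,0],[1,-0.02,-0.01,0.44,0,0,0],[1,-0.02,-0.01,0.44,0,0,0],[1,-0.02,-0.01,0.44,0,0,0],[1,-0.02,-0.01,0.44,0,0,0],[1,-0.02,-0.01,0.44,0,0,0]]]'

```text
clock: 9.87
tcp_pos: [461.8, -104.5, 39.7]
orientation: [0.0, 0.997, 0.079, 0.002]
ft_force: [1.4, -0.2, -0.3]
finger_gap: 0.285
gripper_force: 89.0
```

```bash
cat > e.py <<'E'
from h import *
s=r.sense();M=rot(s['orientation']);P=s['tcp_pos']
print(s['clock'],P,'toolx',M[:,0],'f',s['ft_force'].round(1))
H=P+M@[0.6,0.5,-8.7];pts=np.array([H+M@[130,y,0] for y in (0,-18)]+[H+M@[60,0,0]])
hole=np.array([628.1,-70.2,48]);ex=np.array([.9879,.1555,0]);ey=np.array([-.1555,.9879,0])
print('tip rel hole',[(pts[1]-hole)@ex,(pts[1]-hole)@ey,pts[1][2]-48])
out=[]
for n,(x0,y0,x1,y1) in {'scene':(240,160,340,240),'side':(220,150,320,230)}.items():
    p=r.get_image(n);E=cam(p);I=cv2.resize(p['img'][y0:y1,x0:x1],None,fx=4,fy=4,interpolation=2)
    for q in proj(p,E,np.vstack([pts,[hole]])):
        cv2.circle(I,tuple(np.int32((q-[x0,y0])*4)),3,(0,255,0),1)
    out.append(I)
cv2.imwrite('pics/e.png',np.hstack(out))
E
python3 e.py;python3 plan.py 461,-105.2,39.3,9
```

```text
9.8667 [ 461.84772368 -104.47585573   39.71217697] toolx [0.98743623 0.1579723  0.00380135] f [ 1.4 -0.2 -0.3]
tip rel hole [np.float64(-39.04065455613966), np.float64(9.826036595834944), np.float64(0.8973760041067322)]
t 9.97 q [-0.43  0.54  0.66  2.21 -0.61  0.58 -0.73] P [ 461.3 -104.3   39.1] yaw 9.1
461,-105.2,39.3,9 [-0.003  0.007 -0.002] [ 0.    -0.002  0.001] rows 0.0
```

View pics/e.png

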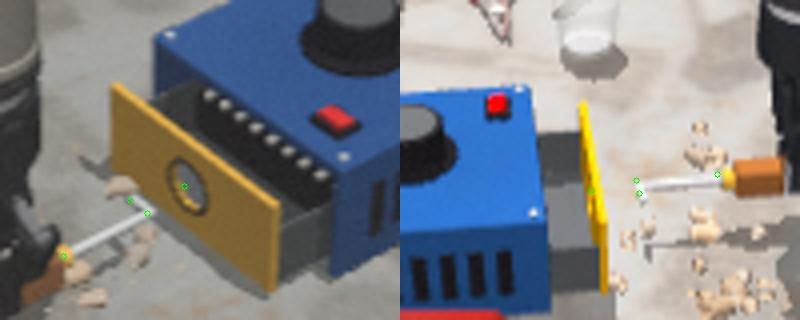

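The combined view (scene left, side right) shows the tip in front of the hole at the right height. In the side view the shank lies about 2 px lower than predicted. I check the residuals numerically against the panel.

```bash
cat > g.py <<'E'
from h import *
s=r.sense();M=rot(s['orientation']);P=s['tcp_pos'];H=P+M@[0.6,0.5,-8.7]
hole=np.array([628.1,-70.2,48]);ex=np.array([.9879,.1555,0]);ey=np.array([-.1555,.9879,0]);ez=np.array([0,0,1])
def poly(p,E,pts):
    m=np.zeros((420*8,560*8),np.uint8);q=proj(p,E,np.array(pts))
    cv2.fillConvexPoly(m,cv2.convexHull(np.int32(q*8+4)),1);ys,xs=np.nonzero(m);return np.array([xs.mean(),ys.mean()])/8-.5
for n in ['scene','side']:
    p=r.get_image(n);E=cam(p);I=p['img'].astype(int)
    pan=[hole+a*6*ex+b*87*ey+c*37*ez for a in (0,1) for b in (-1,1) for c in (-1,1)]
    q=poly(p,E,pan);hs=cv2.cvtColor(p['img'],cv2.COLOR_BGR2HSV)
    yel=(hs[:,:,0]>17)&(hs[:,:,0]<35)&(hs[:,:,1]>150)&(hs[:,:,2]>90)
    bx=proj(p,E,np.array(pan));x0,y0=bx.min(0).astype(int)-6;x1,y1=bx.max(0).astype(int)+7
    nb,L,st,ce=cv2.connectedComponentsWithStats(yel[y0:y1,x0:x1].astype(np.uint8));k=1+st[1:,4].argmax()
    b=st[k];print(n,'panel pred bbox',bx.min(0).round(1),bx.max(0).round(1),'seen',b[0]+x0-.5,b[1]+y0-.5,b[0]+b[2]+x0-.5,b[1]+b[3]+y0-.5,'centroid',q.round(1),(ce[k]+[x0,y0]).round(1))
    # shank: brightest row per column between x=70 and 120
    pts=proj(p,E,np.array([H+M@[x,0,0] for x in (75,85,95,105,115)]))
    g=cv2.cvtColor(p['img'],cv2.COLOR_BGR2GRAY).astype(float)
    res=[]
    for u,v in pts:
        c=int(round(u));rr=np.arange(int(v)-6,int(v)+7);w=g[rr,c]-np.median(g[rr,c]);w=np.clip(w-10,0,None)
        res.append((w@rr/w.sum()-v).round(1) if w.sum()>20 else None)
    print('shank row residual (seen-pred)',res)
    j=[proj(p,E,H+M@[100,0,0]+d)[0]-proj(p,E,H+M@[100,0,0])[0] for d in 10*np.eye(3)];print('px per 10mm x,y,z',np.round(j,2).tolist())
E
python3 g.py
```

```text
scene panel pred bbox [266.6 180.2] [309.3 233.3] seen 267.5 180.5 309.5 231.5 centroid [288.  206.7] [287.  203.6]
shank row residual (seen-pred) [np.float64(1.4), np.float64(-0.9), np.float64(-0.9), np.float64(-0.9), np.float64(-1.0)]
px per 10mm x,y,z [[3.29, -1.18], [-1.79, -2.09], [-0.04, -2.9]]
side panel pred bbox [263.6 174.5] [270.9 222.6] seen 264.5 175.5 271.5 222.5 centroid [267.3 198.7] [268.  198.1]
shank row residual (seen-pred) [np.float64(0.5), np.float64(0.2), np.float64(0.2), None, None]
px per 10mm x,y,z [[-2.93, -0.06], [-0.04, 1.72], [0.04, -2.4]]
```

servo_tool --commands '[[[1,0.05,0.013,0.004,0,0,0],[1,0.12,0.013,0.004,0,0,0],[1,0.19,0.013,0.004,0,0,0],[1,0.26,0.013,0.004,0,0,0],[1,0.32,0.013,0.004,0,0,0],[1,0.38,0.013,0.004,0,0,0],[1,0.44,0.013,0.004,0,0,0],[1,0.5,0.013,0.004,0,0,0],[1,0.56,0.013,0.004,0,0,0],[1,0.56,0.013,0.004,0,0,0],[1,0.56,0.013,0.004,0,0,0]]]'

```text
clock: 10.98
tcp_pos: [526.9, -95.1, 37.0]
orientation: [0.0, 0.997, 0.079, -0.0]
ft_force: [-0.3, 0.0, -1.8]
finger_gap: 0.288
gripper_force: 89.0
```

```bash
sed -i 's/h.png/h/' e.py; python3 e.py; python3 g.py
```

```text
10.9833 [526.86387961 -95.05760245  37.01794399] toolx [ 9.87385510e-01  1.58334552e-01 -1.53896838e-04] f [-0.3  0.  -1.8]
tip rel hole [np.float64(26.682137695358318), np.float64(9.063745166167399), np.float64(-2.304474243686805)]
scene panel pred bbox [266.6 180.2] [309.3 233.3] seen 269.5 183.5 309.5 232.5 centroid [288.  206.7] [289.6 206. ]
shank row residual (seen-pred) [np.float64(-0.4), np.float64(-0.8), np.float64(-1.1), np.float64(-0.9), np.float64(-4.8)]
px per 10mm x,y,z [[3.17, -1.13], [-1.84, -2.0], [0.04, -2.87]]
side panel pred bbox [263.6 174.5] [270.9 222.6] seen 264.5 175.5 271.5 222.5 centroid [267.3 198.7] [268.1 198.1]
shank row residual (seen-pred) [None, None, None, np.float64(-2.9), np.float64(0.2)]
px per 10mm x,y,z [[-2.94, -0.06], [-0.16, 1.73], [-0.05, -2.4]]
```

View pics/e.png

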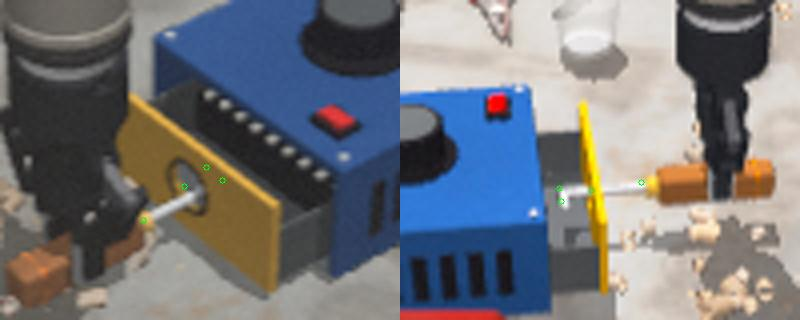

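The hook is through the hole and the tray hasn't moved: the panel is at the same pixels, with the bend visible behind it. Now I shift left to catch the panel and draw it out.

servo_tool --commands '[[[1,0,-0.03,-0.01,0,0,0],[1,0,-0.07,-0.017,0,0,0],[1,0,-0.11,-0.017,0,0,0],[1,0,-0.133,-0.017,0,0,0],[1,0,-0.133,-0.017,0,0,0],[1,0,-0.133,-0.017,0,0,0]]]'

```text
clock: 11.68
tcp_pos: [524.1, -78.9, 39.2]
orientation: [-0.0, 0.997, 0.08, -0.0]
ft_force: [0.0, -0.2, -1.5]
finger_gap: 0.285
gripper_force: 89.0
```

servo_tool --commands '[[[1,-0.03,0,0,0,0,0],[1,-0.06,0,0,0,0,0],[1,-0.09,0,0,0,0,0],[1,-0.12,0,0,0,0,0],[1,-0.14,0,0,0,0,0],[1,-0.16,0,0,0,0,0],[1,-0.18,0,0,0,0,0],[1,-0.2,0,0,0,0,0],[1,-0.2,0,0,0,0,0]]]'

```text
clock: 12.43
tcp_pos: [500.4, -83.3, 39.3]
orientation: [0.0, 0.997, 0.079, 0.0]
ft_force: [2.7, -0.4, -2.0]
finger_gap: 0.284
gripper_force: 88.8
```

```bash
python3 e.py
```

```text
12.4333 [500.37255148 -83.26455663  39.27077723] toolx [9.87493965e-01 1.57656197e-01 4.38629440e-04] f [ 2.7 -0.4 -2. ]
tip rel hole [np.float64(2.3522595632229444), np.float64(24.7436754897932), np.float64(0.025975082069415123)]
```

The tray is following with about 2.7 N of drag. I continue, and slow down where the stop may begin.

servo_tool --commands '[[[1,-0.025,0,0,0,0,0],[1,-0.05,0,0,0,0,0],[1,-0.075,0,0,0,0,0],[1,-0.1,0,0,0,0,0],[1,-0.125,0,0,0,0,0],[1,-0.15,0,0,0,0,0],[1,-0.175,0,0,0,0,0],[1,-0.19,0,0,0,0,0],[1,-0.19,0,0,0,0,0]]]'

```text
clock: 13.28
tcp_pos: [477.2, -86.8, 39.2]
orientation: [-0.0, 0.997, 0.079, -0.0]
ft_force: [3.7, 0.1, -1.1]
finger_gap: 0.286
gripper_force: 88.9
```

servo_tool --commands '[[[1,-0.01,0,0,0,0,0],[1,-0.02,0,0,0,0,0],[1,-0.03,0,0,0,0,0],[1,-0.04,0,0,0,0,0],[1,-0.05,0,0,0,0,0],[1,-0.05,0,0,0,0,0]]]'

```text
clock: 13.78
tcp_pos: [471.6, -87.8, 39.1]
orientation: [-0.0, 0.997, 0.079, -0.0]
ft_force: [3.0, 0.5, -2.1]
finger_gap: 0.285
gripper_force: 88.9
```

```bash
python3 e.py
```

```text
13.7833 [471.64084579 -87.7747702   39.12950036] toolx [ 9.87484857e-01  1.57713550e-01 -3.05517258e-04] f [ 3.   0.5 -2.1]
tip rel hole [np.float64(-26.72767962964849), np.float64(24.76169481137001), np.float64(-0.20903179708290764)]
```

servo_tool --commands '[[[1,-0.01,0,0,0,0,0],[1,-0.02,0,0,0,0,0],[1,-0.03,0,0,0,0,0],[1,-0.04,0,0,0,0,0],[1,-0.05,0,0,0,0,0],[1,-0.05,0,0,0,0,0],[1,-0.05,0,0,0,0,0]]]'

```text
clock: 14.47
tcp_pos: [465.9, -88.7, 39.2]
orientation: [-0.0, 0.997, 0.079, -0.0]
ft_force: [2.9, 0.5, -2.7]
finger_gap: 0.284
gripper_force: 88.9
```

servo_tool --commands '[[[1,-0.01,0,0,0,0,0],[1,-0.02,0,0,0,0,0],[1,-0.03,0,0,0,0,0],[1,-0.04,0,0,0,0,0],[1,-0.04,0,0,0,0,0],[1,-0.04,0,0,0,0,0]]]'

```text
clock: 14.97
tcp_pos: [461.1, -89.4, 39.2]
orientation: [-0.0, 0.997, 0.079, -0.0]
ft_force: [2.8, -0.8, -1.7]
finger_gap: 0.287
gripper_force: 88.9
```

servo_tool --commands '[[[1,-0.01,0,0,0,0,0],[1,-0.02,0,0,0,0,0],[1,-0.03,0,0,0,0,0],[1,-0.04,0,0,0,0,0],[1,-0.04,0,0,0,0,0],[1,-0.04,0,0,0,0,0]]]'

```text
clock: 15.47
tcp_pos: [458.1, -90.0, 39.5]
orientation: [0.0, 0.997, 0.079, 0.001]
ft_force: [7.2, -0.0, -4.6]
finger_gap: 0.285
gripper_force: 88.7
```

The stop is felt: 7.2 N. I pull further in small steps toward 15 N.

servo_tool --commands '[[[1,-0.01,0,0,0,0,0],[1,-0.02,0,0,0,0,0],[1,-0.03,0,0,0,0,0],[1,-0.04,0,0,0,0,0],[1,-0.04,0,0,0,0,0]]]'

```text
clock: 15.88
tcp_pos: [455.3, -90.5, 39.9]
orientation: [0.001, 0.997, 0.08, 0.003]
ft_force: [12.5, 1.6, -6.0]
finger_gap: 0.283
gripper_force: 88.5
```

servo_tool --commands '[[[1,-0.01,0,0,0,0,0],[1,-0.022,0,0,0,0,0],[1,-0.022,0,0,0,0,0],[1,-0.022,0,0,0,0,0],[1,-0.022,0,0,0,0,0],[1,-0.022,0,0,0,0,0],[1,-0.022,0,0,0,0,0],[1,-0.022,0,0,0,0,0]]]'

```text
clock: 16.55
tcp_pos: [454.1, -90.8, 40.1]
orientation: [0.001, 0.997, 0.08, 0.004]
ft_force: [14.8, 1.9, -6.9]
finger_gap: 0.285
gripper_force: 88.6
```

```bash
python3 e.py
```

```text
16.55 [454.07376163 -90.79370146  40.05133613] toolx [0.98716432 0.15953237 0.00748461] f [14.8  1.9 -6.9]
tip rel hole [np.float64(-44.655946718626005), np.float64(24.77202464099085), np.float64(1.689107015475166)]
```

Held at about 15 N for over half a second. Now I unhook: forward, sideways, back.

servo_tool --commands '[[[1,0.03,0,0,0,0,0],[1,0.06,0,0,0,0,0],[1,0.09,0,0,0,0,0],[1,0.12,0,0,0,0,0],[1,0.15,0,0,0,0,0],[1,0.18,0,0,0,0,0],[1,0.2,0,0,0,0,0],[1,0.2,0,0,0,0,0],[1,0.2,0,0,0,0,0]]]'

```text
clock: 17.4
tcp_pos: [472.6, -87.5, 39.1]
orientation: [-0.0, 0.997, 0.079, -0.0]
ft_force: [-0.5, -0.2, -1.5]
finger_gap: 0.288
gripper_force: 89.5
```

```bash
cat > k.py <<'E'
from h import *
s=r.sense();M=rot(s['orientation']);P=s['tcp_pos'];H=P+M@[0.6,0.5,-8.7]
print(s['clock'],P,M[:,0],s['ft_force'])
hole=np.array([628.1,-70.2,48]);ex=np.array([.9879,.1555,0]);ey=np.array([-.1555,.9879,0]);ez=np.array([0,0,1])
# tray out distance: fit panel along x with side view bbox
for n in ['scene','side']:
    p=r.get_image(n);E=cam(p);hs=cv2.cvtColor(p['img'],cv2.COLOR_BGR2HSV)
    yel=(hs[:,:,0]>17)&(hs[:,:,0]<35)&(hs[:,:,1]>150)&(hs[:,:,2]>90)
    f=lambda d:proj(p,E,np.array([hole-d*ex+a*6*ex+b*87*ey+c*37*ez for a in (0,1) for b in (-1,1) for c in (-1,1)]))
    q=f(45);x0,y0=q.min(0).astype(int)-8;x1,y1=q.max(0).astype(int)+9
    nb,L,st,ce=cv2.connectedComponentsWithStats(yel[y0:y1,x0:x1].astype(np.uint8));k=1+st[1:,4].argmax();b=st[k]
    seen=(b[0]+x0-.5,b[0]+b[2]+x0-.5)
    print(n,seen,[(d,f(d)[:,0].min().round(1),f(d)[:,0].max().round(1)) for d in (40,45,50)])
print('tip along/lat/z from orig hole',[(H+M@[130,-18,0]-hole)@v for v in (ex,ey,ez)])
E
python3 k.py
```

```text
17.4 [472.62945153 -87.51218312  39.0591314 ] [ 9.87435580e-01  1.58021019e-01 -5.77723271e-04] [-0.52120625 -0.19095579 -1.48197835]
scene (np.float64(254.5), np.float64(295.5)) [(40, np.float64(255.1), np.float64(297.4)), (45, np.float64(253.7), np.float64(295.9)), (50, np.float64(252.2), np.float64(294.4))]
side (np.float64(277.5), np.float64(285.5)) [(40, np.float64(275.0), np.float64(283.2)), (45, np.float64(276.4), np.float64(284.8)), (50, np.float64(277.8), np.float64(286.4))]
tip along/lat/z from orig hole [np.float64(-25.713394317090035), np.float64(24.907023248391937), np.float64(-0.31290654905875215)]
```

servo_tool --commands '[[[1,0,0.04,0,0,0,0],[1,0,0.08,0,0,0,0],[1,0,0.12,0,0,0,0],[1,0,0.133,0,0,0,0],[1,0,0.133,0,0,0,0],[1,0,0.133,0,0,0,0]]]'

```text
clock: 18.0
tcp_pos: [475.4, -103.5, 39.1]
orientation: [-0.0, 0.997, 0.079, -0.0]
ft_force: [-0.3, 0.3, -0.8]
finger_gap: 0.284
gripper_force: 89.5
```

```bash
python3 k.py | sed -n '1p;$p'
```

```text
18.0 [ 475.3513174  -103.54280389   39.13706081] [ 9.87540009e-01  1.57368084e-01 -1.30892099e-04] [-0.3058788   0.2791367  -0.77287468]
tip along/lat/z from orig hole [np.float64(-25.50933124644361), np.float64(8.561749806410981), np.float64(-0.17857824545749423)]
```

servo_tool --commands '[[[1,-0.04,0,0,0,0,0],[1,-0.08,0,0,0,0,0],[1,-0.12,0,0,0,0,0],[1,-0.16,0,0,0,0,0],[1,-0.2,0,0,0,0,0],[1,-0.24,0,0,0,0,0],[1,-0.28,0,0,0,0,0],[1,-0.32,0,0,0,0,0],[1,-0.35,0,0,0,0,0],[1,-0.35,0,0,0,0,0],[1,-0.35,0,0,0,0,0]]]'

```text
clock: 19.02
tcp_pos: [433.9, -109.9, 39.2]
orientation: [-0.0, 0.997, 0.079, 0.0]
ft_force: [0.4, 1.1, -1.7]
finger_gap: 0.284
gripper_force: 89.5
```

```bash
python3 k.py;python3 plan.py 433,-110,140,9 433,-225,140,4 461,-291,125,-1 461,-291,25,-1
```

```text
19.0167 [ 433.90575413 -109.94320204   39.22246934] [9.87483461e-01 1.57722512e-01 1.55129678e-04] [ 0.42020703  1.08949919 -1.73837349]
scene (np.float64(254.5), np.float64(295.5)) [(40, np.float64(255.1), np.float64(297.4)), (45, np.float64(253.7), np.float64(295.9)), (50, np.float64(252.2), np.float64(294.4))]
side (np.float64(277.5), np.float64(285.5)) [(40, np.float64(275.0), np.float64(283.2)), (45, np.float64(276.4), np.float64(284.8)), (50, np.float64(277.8), np.float64(286.4))]
tip along/lat/z from orig hole [np.float64(-67.45753290953438), np.float64(8.730337998334742), np.float64(-0.055610663310929453)]
t 19.12 q [-0.42  0.51  0.66  2.26 -0.61  0.55 -0.7 ] P [ 434.3 -109.9   39.2] yaw 9.1
433,-110,140,9 [-0.011 -0.001 -0.84 ] [ 0.    -0.     0.001] rows 2.4
433,-225,140,4 [-0.15   0.947  0.   ] [ 0.    -0.     0.056] rows 2.8
461,-291,125,-1 [0.194 0.565 0.125] [ 0.    -0.     0.056] rows 1.8
461,-291,25,-1 [ 0.    -0.     0.833] [0. 0. 0.] rows 2.4
```

The hook is out and the tray stayed put. Back to the hook's original spot, which is clear.

servo_tool --commands '[[[1,0,0,-0.25,0,0,0],[1,0,0,-0.5,0,0,0],[1,0,0,-0.75,0,0,0],[1,0,0,-0.84,0,0,0],[1,0,0,-0.84,0,0,0],[1,0,0,-0.84,0,0,0]]]'

```text
clock: 19.62
tcp_pos: [434.4, -109.4, 140.1]
orientation: [-0.0, 0.997, 0.08, 0.001]
ft_force: [0.9, 0.6, -1.9]
finger_gap: 0.284
gripper_force: 89.4
```

servo_tool --commands '[[[1,-0.05,0.25,0,0,0,0.02],[1,-0.1,0.5,0,0,0,0.04],[1,-0.13,0.75,0,0,0,0.056],[1,-0.13,0.94,0,0,0,0.056],[1,-0.13,0.94,0,0,0,0.056]]]'

```text
clock: 20.03
tcp_pos: [435.7, -228.6, 139.1]
orientation: [0.002, 0.999, 0.032, -0.0]
ft_force: [-0.3, -0.0, -0.8]
finger_gap: 0.281
gripper_force: 89.5
```

servo_tool --commands '[[[1,0.1,0.25,0.06,0,0,0.03],[1,0.19,0.56,0.12,0,0,0.056],[1,0.19,0.56,0.12,0,0,0.056],[1,0.19,0.56,0.12,0,0,0.056],[1,0.19,0.56,0.12,0,0,0.056]]]'

```text
clock: 20.45
tcp_pos: [462.8, -288.5, 123.9]
orientation: [-0.001, 1.0, -0.009, -0.002]
ft_force: [-0.5, 0.7, -1.3]
finger_gap: 0.281
gripper_force: 89.4
```

servo_tool --commands '[[[1,0,0,0.15,0,0,0],[1,0,0,0.3,0,0,0],[1,0,0,0.45,0,0,0],[1,0,0,0.6,0,0,0],[1,0,0,0.75,0,0,0],[1,0,0,0.83,0,0,0],[1,0,0,0.83,0,0,0],[1,0,0,0.83,0,0,0],[1,0,0,0.83,0,0,0]]]'

```text
clock: 21.2
tcp_pos: [464.4, -289.2, 26.8]
orientation: [0.0, 1.0, -0.008, 0.001]
ft_force: [-0.6, 0.5, -0.9]
finger_gap: 0.285
gripper_force: 89.5
```

```bash
python3 plan.py 461,-291,6,-1
```

```text
t 21.2 q [-0.07  0.67  0.68  2.04 -0.68  0.67 -0.52] P [ 464.4 -289.2   26.8] yaw -1.0
461,-291,6,-1 [-0.028  0.016  0.173] [ 0.    -0.001  0.   ] rows 0.5
```

servo_tool --commands '[[[1,0,0,0.05,0,0,0],[1,0,0,0.1,0,0,0],[1,0,0,0.13,0,0,0],[1,0,0,0.15,0,0,0],[1,0,0,0.165,0,0,0],[1,0,0,0.175,0,0,0],[1,0,0,0.175,0,0,0],[1,0,0,0.175,0,0,0]]]'

```text
clock: 21.87
tcp_pos: [463.7, -289.1, 5.3]
orientation: [-0.0, 1.0, -0.009, 0.0]
ft_force: [-1.8, 1.2, 4.2]
finger_gap: 0.286
gripper_force: 90.3
```

servo_tool --commands '[[[0.3,0,0,0,0,0,0],[0,0,0,0,0,0,0],[-0.5,0,0,0,0,0,0],[-1,0,0,0,0,0,0],[-1,0,0,0,0,0,0],[-1,0,0,0,0,0,0],[-1,0,0,0,0,0,0],[-1,0,0,0,0,0,0]]]'

```text
clock: 22.53
tcp_pos: [463.9, -289.2, 4.9]
orientation: [0.0, 1.0, -0.009, -0.0]
ft_force: [-0.2, -0.9, 0.3]
finger_gap: 1.004
gripper_force: 0.0
```

servo_tool --commands '[[[-1,0,0,-0.1,0,0,0],[-1,0,0,-0.3,0,0,0],[-1,0,0,-0.6,0,0,0],[-1,0,0,-0.9,0,0,0],[-1,0,0,-1,0,0,0],[-1,0,0,-1,0,0,0],[-1,0,0,-1,0,0,0]]]'

```text
clock: 23.12
tcp_pos: [464.3, -289.1, 125.8]
orientation: [-0.0, 1.0, -0.009, 0.001]
ft_force: [-0.6, 0.1, -0.0]
finger_gap: 0.998
gripper_force: 0.0
```

```bash
python3 k.py; python3 b2.py; python3 -c "
import cv2;a=cv2.imread('pics/s2.png')[130:330,210:410];cv2.imwrite('pics/fin.png',cv2.resize(a,None,fx=3,fy=3))"
```

```text
23.1167 [ 464.30198081 -289.06479357  125.79265984] [ 0.99985342 -0.01701999  0.00185828] [-0.5530821   0.13722703 -0.03474944]
scene (np.float64(285.5), np.float64(295.5)) [(40, np.float64(255.1), np.float64(297.4)), (45, np.float64(253.7), np.float64(295.9)), (50, np.float64(252.2), np.float64(294.4))]
side (np.float64(277.5), np.float64(285.5)) [(40, np.float64(275.0), np.float64(283.2)), (45, np.float64(276.4), np.float64(284.8)), (50, np.float64(277.8), np.float64(286.4))]
tip along/lat/z from orig hole [np.float64(-64.19521811449353), np.float64(-196.0051664664229), np.float64(86.73575911137158)]
```

View pics/fin.png

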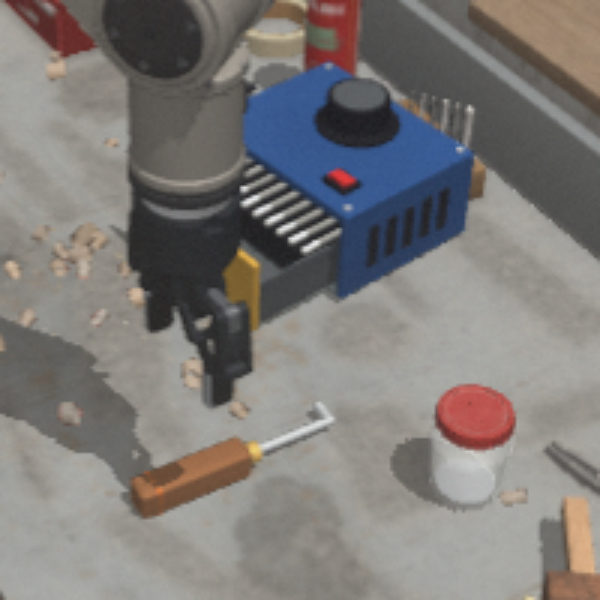

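The hook lies flat from (150,490) to (325,415), the tray stands out, and the jar hasn't moved. I'm handing in.

```bash
python3 -c "
from station import r
print(r.job_done())"
```

```text
the job is handed in; nothing more can be done
None
```

I pulled the filter tray out until it hit its stop, about 88 mm out, and held it there at about 15 N for half a second. I then unhooked it and laid the hook flat on the bench, clear of the tray; the job is handed in, but no verdict came back.

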